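# Bleed the pump, then find the filler cap's thread hand

### The arm

A 7-joint arm with a two-finger parallel gripper is mounted at the origin on the work surface. World frame = base frame: x ahead of the robot, y to its left, z up, the work surface at z = 0. Lengths are in m, angles in degrees, forces in N, time in s.
With the tool pointing down it reaches from about 0.35 to 0.9 m from the base axis. Payload 8.1 kg.
Tool frame: the origin (TCP) lies midway between the tips of the shut fingers; the grasp point (between the pads) lies 19 mm behind it; z points along the fingers, y is the direction in which the jaws open and shut (so a half turn about z gives the same grasp; the last joint's range is limited). The gripper opens to 92 mm and grips with 3 to 60 N. Pads are 19 mm wide; open, the fingers measure 130 mm over their backs; the gripper's body (75 mm by 190 mm) begins 47 mm behind the grasp point.
Start: joints at [-74.92, 24.895, 1.432, 90.138, -0.665, 64.973, -4.303], TCP at [0.224, 0.584, 0.227] pointing down, gripper open.
Joint ranges: [-149.89, 149.89], [-25.12, 119.58], [-72.63, 75.52], [4.76, 147.25], [-75.54, 255.54], [6.69, 114.76], [-157.13, 157.13]. Speed limits (degrees/s): [127.2, 127.2, 172.46, 172.46, 180, 180, 180].

### API

Orientations are given as a 3x3 rotation matrix whose columns are the frame's x, y, z axes.
In Python, from cell import arm, vision, spot_in, outline_of gives the robot as it stands. The module is installed in compiled form; this text tells all that it offers.
- The arm moves only by the tool jog_arm, never from a script. Its argument "rows" is one flat list of numbers, 7 for each row, row after row: the opening, from 0 (shut) to 1 (fully open), then the shift along the tool's x, y, z in m, then the turn, a rotation vector about the tool's x, y, z in rad. In form: [gripper, tx, ty, tz, wx, wy, wz, gripper, tx, ty, tz, wx, wy, wz, ...]. A call has exactly 10 rows; each row shifts and turns the commanded pose from where the row before left it, along the tool's axes as they then stand; what a row does not reach is not made up. A row lasts 1/8 s, in which the tool goes at most 62.5 mm and 10.7 degrees, less where a joint would pass 70% of its speed; a pose out of reach is approached as far as the arm can. A call is refused whole if a number of a shift passes 0.0625 or a number of a turn 0.188, either way. A call with a gripper value outside its range is refused whole. The fingers move at their own pace and stop on an object; "force" is the grip in N (left out, the last holds). Time passes only in rows, so rows that do not move let the fingers close, or fill a call up. It gives the time, the measured TCP pose, the force and the opening at its end, in the units of the state.
- arm.state(): the state, without advancing time (a new reading comes with each control period).
- vision.grab_frame(name): name is "scene" or "top" or "wrist"; returns a dict with "img" (384x512x3 uint8, blue, green, red), "mtx" (3x3 intrinsics, pixels), "R" (3x3) and "t" (3): a world point X has camera coordinates R X + t. Camera axes: x right, y down, z forward; pixel columns grow to the right and rows downward; lengths in m; the calibration is good to about 2 mm. A picture is of the moment at which its call begins. There is no depth.
- arm.close_job(): hands the job in, once; it reports no verdict.
Trained networks look in the newest picture that a camera, given by its name, has taken for a name from the list of things; names that differ only in an ending like _2 or _b are one class to them, and where a whole thing is asked for, a point or a joint stands for the part that bears it (a point fixed in the world has none). Each returns a list of dicts, best first, with "confidence" (0 to 1); they miss things now and then, are a little off and sometimes report something else, mostly with a low value. They report only what shows in the picture. A call takes as long as a camera call.
- spot_in(camera, target): "box" ([left, top, width, height] in pixels, round what is visible of it).
- outline_of(camera, target): "pixels" (384x512 bool, what is visible of it) and "box" ([left, top, width, height] in pixels, round what is visible of it).
The state is a dict: "t": time; "joint_positions": joint angles; "dq": joint speeds; "tau": joint torques, N m; "tool_pos": TCP position; "eef_rot": TCP orientation; "contact_force": force on the tool from outside, world axes, zero at the start; "moment": the same for the moment, N m; "opening": finger opening in m.
Only numpy, scipy, OpenCV 4.12 (cv2) and the standard library are available. Lean on these libraries where they do the work, as an engineer would, in place of code of your own. Each camera call takes 0.05 s, during which the arm holds its last target.

### The job

On the bench hydraulic pump, bleed the pressure first: pull the upright sprung relief lever towards you through its full stroke, then ease it slowly all the way back to rest without letting it snap. Then unscrew the tank's winged filler cap, trying both ways because its thread may be right- or left-handed, lift it straight off, and finish while still holding it in the gripper, upright and about 5 cm or more above its seated height. Leave the loose things on the table and the pump where they are.

Things in the scene. Friction and masses are not known exactly. Their poses are not given: they have to be found in the camera images.
- pump: fixed pump unit: dark base plate 280 (x) x 420 (y) x 12 mm; on its -y half a grey tank, top 112 mm above the table, on its +y half an aluminium block with the lever. Origin: centre of the plate's underside; -x faces the robot, turned up to 0.35 rad; z up. The low dome without a wing on the tank, 95 mm beyond the cap along x, is a fixed blanking plug, 27 mm tall.
- relief_lever (a joint): lever angle about the pump's y axis through lever_pivot, rad: 0 at rest (leaning 0.35 rad from upright to the pump's +x, away from the robot), 0.7 at the stop at full stroke (leaning 0.35 rad to -x, towards the robot). A damped spring pulls it back: 0.25 N m at rest, 0.95 N m at full stroke; let go far from rest it snaps back.
- lever_pivot (a point): centre of the lever's hinge, on the pump at (0, 110, 85) mm; axes as the pump's.
- lever_grip (a point): centre of the lever's grip, a black drum 32 mm across and 34 mm long with its axis and flat ends along the pump's y, 130 mm from lever_pivot, on top of a 12 mm rod. Moves and turns with the lever.
- neck_top (a point): centre of the filler neck's top, on the pump at (-30, -120, 136) mm, under the cap at the start; z up is the thread's axis. Coarse thread: turned the wrong way the cap meets a hard stop within about 0.25 rad; the right way it runs about 1.1 rad to a stop, rising 4 mm, and from 0.9 rad on lifts straight off. Which way loosens it varies and cannot be seen.
- cap_grip (a point): centre of the wing of the loose steel filler cap (about 150 g): a ribbed disc 72 mm across, 28 mm tall, with an upright wing on top 52 mm long (cap's x), 14 mm thick (cap's y), 36 mm tall, reaching 18 mm below and above this point; grip it across its thickness. Seated, this point is 24 mm above neck_top and the wing lies along the pump's x.
- small_carton: small brown carton 50 x 50 x 40 mm, loose on the pump's base plate, on the robot's side between tank and lever; a bystander. Origin: centre of its underside.
- jar: small jar, 40 mm across, 50 mm tall, loose on the pump's base plate, on the far side between tank and lever; a bystander. Origin: centre of its underside.
- paper_roll: upright roll of blue wiping paper, 110 mm across, 140 mm tall, on the left of the table; a bystander. Origin: centre of its underside.
- parts_carton: brown carton 80 x 120 x 70 mm, on the right of the table; a bystander. Origin: centre of its underside.
- oil_bottle: grey bottle, 70 mm across, 190 mm tall, on the right of the table; a bystander. Origin: centre of its underside.
- wrench: steel wrench lying flat on the right of the table; a bystander.
- filter_box: white box 90 x 90 x 100 mm, far left of the table; a bystander. Origin: centre of its underside.

How it is judged:
By the outcome, as a careful person would: the job done as asked, in the order asked, and still so for the second after the job is handed in, while the arm keeps its last pose, push and grip.
It also fails if it takes over 64 s, if anything falls off the work surface, if the arm or the gripper's body presses on something with over 40 N, if the wrist force passes 120 N, or if a joint passes its speed limit or range.

## Working session

There is one attempt and no reset: what is moved stays moved. The work goes in short steps, Python scripts to look and compute and a tool call to move; the robot and the scene stay as the last step left them, time stands still between calls to the robot, and variables do not carry over. Pictures are saved under pics/ and viewed, and the job is handed in when it is done.

Besides the shell and the picture viewer there is one more tool, called after "Emit:" as name(argument=value, ...) on one line, values as JSON. jog_arm: Moves the arm, as the interface text tells. Its arguments: {"type":"object","properties":{"rows":{"type":"array","items":{"type":"number"}},"force":{"type":"number"}},"required":["rows"]}

```bash
mkdir -p pics; python3 - <<'E'
from cell import arm, vision, spot_in, outline_of
import cv2, numpy as np, pickle
s=arm.state(); print(s['t'],s['tool_pos'],s['eef_rot'],s['opening'])
D={}
for n in ("scene","top"):
    f=vision.grab_frame(n); cv2.imwrite(f"pics/{n}0.png",f["img"]); D[n]={k:f[k] for k in('mtx','R','t')}
    print(n,f['mtx'],-f['R'].T@f['t'])
    for o in ("pump","lever_grip","cap_grip","relief_lever","small_carton","jar","paper_roll","parts_carton","oil_bottle"):
        r=spot_in(n,o); print(o,[(x['box'],round(x['confidence'],2)) for x in r[:2]])
pickle.dump(D,open('cal.pkl','wb'))
E
```

```text
0.0 [0.2233962  0.5831608  0.22593522] [[-9.33814698e-01  3.57756742e-01 -4.72637801e-04]
 [ 3.57757039e-01  9.33813447e-01 -1.53217952e-03]
 [-1.06792019e-04 -1.59986125e-03 -9.99998715e-01]] 0.09174910145666434
scene [[445.21975381   0.         252.43603938]
 [  0.         445.21975381 195.66645968]
 [  0.           0.           1.        ]] [1.13356822 0.36489399 1.23665851]
pump [([253.0, 251.8, 13.2, 15.3], 0.42), ([260.2, 194.0, 19.3, 21.9], 0.23)]
lever_grip [([251.0, 251.8, 14.5, 17.0], 0.51), ([294.7, 211.7, 13.5, 23.2], 0.48)]
cap_grip [([219.7, 178.6, 21.8, 25.4], 0.86), ([295.5, 214.4, 12.3, 16.6], 0.54)]
relief_lever [([292.9, 217.0, 17.5, 17.1], 0.49)]
small_carton [([123.2, 138.5, 47.2, 44.9], 0.65), ([261.1, 188.5, 19.9, 28.2], 0.53)]
jar [([251.9, 249.7, 15.0, 18.1], 0.65)]
paper_roll [([252.7, 250.6, 13.5, 18.6], 0.65), ([381.2, 251.6, 52.0, 57.8], 0.61)]
parts_carton [([125.5, 139.2, 40.4, 41.7], 0.93)]
oil_bottle [([118.6, 156.5, 26.2, 51.7], 0.67)]
top [[365.1153279    0.         257.32700014]
 [  0.         365.1153279  191.19567862]
 [  0.           0.           1.        ]] [ 0.37110888 -0.03013167  1.44608811]
pump [([185.9, 142.2, 121.2, 99.8], 0.72)]
lever_grip [([210.2, 178.3, 9.7, 23.5], 0.53)]
cap_grip [([271.3, 177.4, 17.9, 18.0], 0.79)]
relief_lever [([204.9, 175.4, 13.5, 23.4], 0.5)]
small_carton [([249.0, 205.4, 14.7, 13.2], 0.6)]
jar [([228.6, 158.6, 13.2, 8.9], 0.48)]
paper_roll [([106.8, 185.6, 46.6, 29.7], 0.6)]
parts_carton [([352.1, 179.7, 33.8, 25.6], 0.57)]
oil_bottle [([345.2, 146.8, 24.9, 27.0], 0.59)]
```

```bash
python3 - <<'E'
import cv2
a=cv2.imread('pics/top0.png')[120:260,160:330]; cv2.imwrite('pics/topz.png',cv2.resize(a,None,fx=4,fy=4,interpolation=cv2.INTER_CUBIC))
a=cv2.imread('pics/scene0.png')[140:300,180:360]; cv2.imwrite('pics/scenez.png',cv2.resize(a,None,fx=3.7,fy=3.7,interpolation=cv2.INTER_CUBIC))
E
```

```text
(no output)
```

View pics/topz.png

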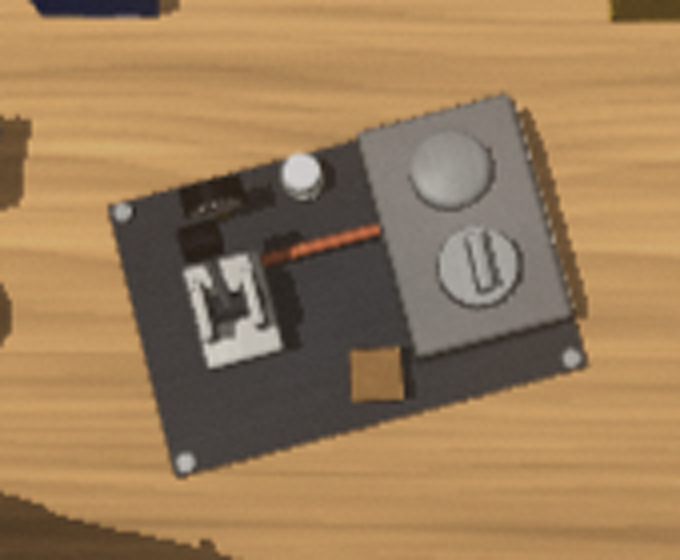

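View pics/scenez.png

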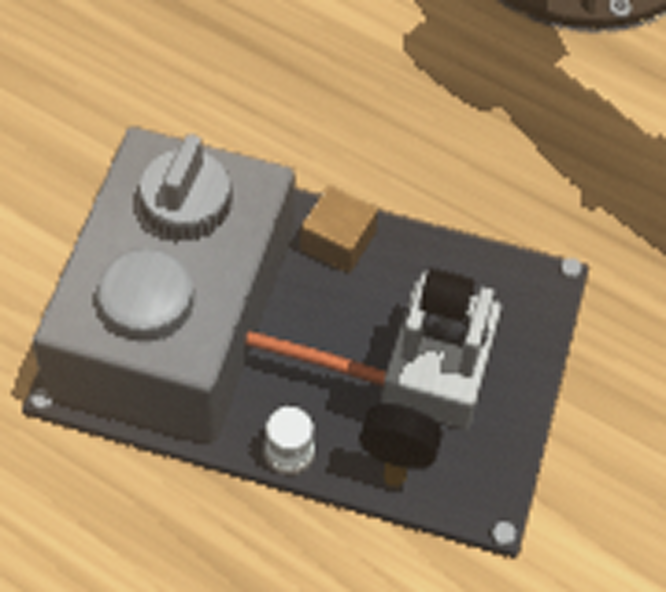

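View pics/top0.png

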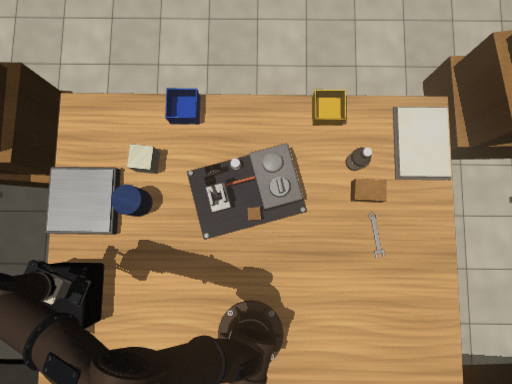

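View pics/scene0.png

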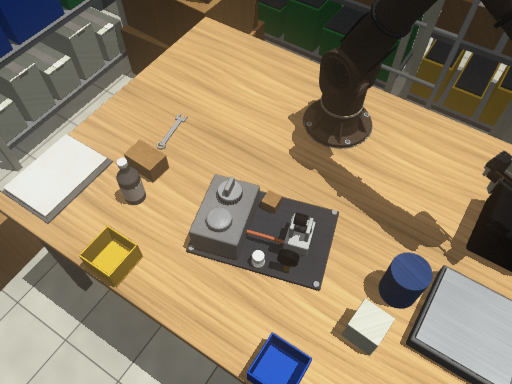

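```bash
cat > h.py <<'E'
import numpy as np, pickle, cv2
D=pickle.load(open('cal.pkl','rb'))
def proj(c,X):
    d=D[c]; p=d['R']@np.array(X)+d['t']; p=d['mtx']@p; return p[:2]/p[2]
def P2W(q,X):
    c,s=np.cos(q[2]),np.sin(q[2]); X=np.asarray(X,float)
    return np.array([q[0]+c*X[0]-s*X[1],q[1]+s*X[0]+c*X[1],X[2]])
E
python3 - <<'E'
from h import *
from scipy.optimize import least_squares
z=lambda p:(np.array(p)+.5)/4-.5+[160,120]
w=lambda p:(np.array(p)+.5)/3.7-.5+[180,140]
obs=[('top',z((108,207)),(.14,.21,.012)),('top',z((178,478)),(-.14,.21,.012)),('top',z((588,368)),(-.14,-.21,.012)),
('top',z((452,169)),(.065,-.12,.13)),('top',z((479,267)),(-.03,-.12,.138)),
('scene',w((588,265)),(-.14,.21,.012)),('scene',w((518,556)),(.14,.21,.012)),('scene',w((12,408)),(.14,-.21,.012)),('scene',w((184,190)),(-.03,-.12,.142))]
f=lambda q:np.concatenate([proj(c,P2W(q,X))-p for c,p,X in obs])
r=least_squares(f,[.45,0,.25],loss='soft_l1'); print(r.x); print(f(r.x).reshape(-1,2).round(2))
q=r.x; np.save('q.npy',q)
for n,X in dict(grip=(.0446,.11,.207),cap=(-.03,-.12,.16),pivot=(0,.11,.085),gripfull=(-.0446,.11,.207)).items():
    print(n,P2W(q,X).round(4),'topz',((proj('top',P2W(q,X))-[160,120]+.5)*4).round(0),'scz',((proj('scene',P2W(q,X))-[180,140]+.5)*3.7).round(0))
E
```

```text
[0.54565659 0.02190615 0.27321644]
[[-0.09 -0.78]
 [-0.62 -0.12]
 [ 0.58 -0.53]
 [-0.2  -0.51]
 [ 0.06 -0.5 ]
 [ 0.34 -0.38]
 [-0.29 -0.33]
 [ 1.84 -0.13]
 [-0.17 -1.66]]
grip [0.5589 0.1399 0.207 ] topz [203. 240.] scz [446. 295.]
cap [ 0.5491 -0.1017  0.16  ] topz [481. 262.] scz [183. 172.]
pivot [0.516  0.1278 0.085 ] topz [232. 306.] scz [446. 326.]
gripfull [0.473  0.1158 0.207 ] topz [228. 341.] scz [475. 197.]
```

```bash
cat >> h.py <<'E'
from scipy.spatial.transform import Rotation as Ro, Slerp
q=np.load('q.npy'); xp=np.array([np.cos(q[2]),np.sin(q[2]),0]); yp=np.array([-np.sin(q[2]),np.cos(q[2]),0]); zp=np.array([0,0,1.])
piv=P2W(q,(0,.11,.085)); PK='cmd.pkl'
def lever_pose(th,off=0):
    a=.35-th; u=np.sin(a)*xp+np.cos(a)*zp
    p=piv+u*(.13-.019+off); z=-u; y=-yp; x=np.cross(y,z)
    return p,np.column_stack([x,y,z])
def down_pose(p,yaw=0):   # tool y=-yp turned by yaw about world z
    R=np.column_stack([np.cross(-yp,-zp),-yp,-zp]); return np.array(p,float),Ro.from_rotvec([0,0,yaw]).as_matrix()@R
def plan(cur,path,g,dp=4,dr=3):
    # path: list of (p,R) per row ; prints rows, carries rounding
    p,R=np.array(cur[0]),np.array(cur[1]); out=[]
    for (tp,tR) in path:
        s=np.round(R.T@(tp-p),dp); w=np.round(Ro.from_matrix(R.T@tR).as_rotvec(),dr)
        p=p+R@s; R=R@Ro.from_rotvec(w).as_matrix(); out+= [g,*s,*w]
        if abs(s).max()>.0625 or np.linalg.norm(w)>.186: print('BIG',s,w)
    for i in range(0,len(out),70): print('['+', '.join(f'{v+0:g}' for v in out[i:i+70])+']')
    return p,R
def interp(cur,tgt,n):
    sl=Slerp([0,1],Ro.from_matrix([cur[1],tgt[1]]))
    return [(cur[0]+(tgt[0]-cur[0])*k/n, sl(k/n).as_matrix()) for k in range(1,n+1)]
def meas(arm):
    s=arm.state(); print('t',round(s['t'],2),'p',np.round(s['tool_pos'],4),'F',np.round(s['contact_force'],1),'M',np.round(s['moment'],2),'op',round(s['opening'],4),'j',np.round(s['joint_positions'],0))
    return np.array(s['tool_pos']),np.array(s['eef_rot'])
E
python3 - <<'E'
from h import *
from cell import arm
c=meas(arm)
mid=down_pose([.42,.33,.33],yaw=1.25)
a=interp(c,mid,10); b=interp(mid,lever_pose(0,.09),10)
pickle.dump(plan(c,a+b,1,3,3),open(PK,'wb')); print(lever_pose(0,.09))
E
```

```text
t 1.0 p [0.2236 0.5836 0.2267] F [ 0.2 -0.4 -0.5] M [-0.01 -0.    0.03] op 0.092 j [-75.  25.   1.  90.  -1.  65.  -4.]
[1, -0.027, -0.017, -0.01, 0, 0, 0.125, 1, -0.03, -0.013, -0.011, 0, 0, 0.125, 1, -0.03, -0.009, -0.01, 0, 0, 0.126, 1, -0.032, -0.006, -0.01, 0, 0, 0.125, 1, -0.032, -0.001, -0.011, 0, 0, 0.125, 1, -0.032, 0.003, -0.01, 0, 0, 0.125, 1, -0.031, 0.006, -0.01, 0, 0, 0.126, 1, -0.031, 0.011, -0.011, 0, 0, 0.125, 1, -0.029, 0.014, -0.01, 0, 0, 0.125, 1, -0.026, 0.017, -0.01, 0, 0, 0.125]
[1, -0.018, 0.017, 0.005, 0.022, -0.03, 0.124, 1, -0.015, 0.02, 0.006, 0.022, -0.031, 0.124, 1, -0.013, 0.021, 0.006, 0.022, -0.03, 0.123, 1, -0.009, 0.022, 0.005, 0.022, -0.03, 0.124, 1, -0.007, 0.024, 0.006, 0.021, -0.03, 0.124, 1, -0.003, 0.024, 0.005, 0.022, -0.031, 0.123, 1, 0, 0.025, 0.004, 0.022, -0.03, 0.124, 1, 0.002, 0.025, 0.004, 0.022, -0.03, 0.124, 1, 0.007, 0.024, 0.003, 0.022, -0.031, 0.123, 1, 0.009, 0.023, 0.002, 0.022, -0.03, 0.124]
(array([0.58234128, 0.14642337, 0.27381392]), array([[ 0.90452949,  0.26982997, -0.33017904],
       [ 0.25347091, -0.96290799, -0.0925241 ],
       [-0.34289781, -0.        , -0.93937271]]))
```

Emit:
jog_arm(rows=[1,-0.027,-0.017,-0.01,0,0,0.125,1,-0.03,-0.013,-0.011,0,0,0.125,1,-0.03,-0.009,-0.01,0,0,0.126,1,-0.032,-0.006,-0.01,0,0,0.125,1,-0.032,-0.001,-0.011,0,0,0.125,1,-0.032,0.003,-0.01,0,0,0.125,1,-0.031,0.006,-0.01,0,0,0.126,1,-0.031,0.011,-0.011,0,0,0.125,1,-0.029,0.014,-0.01,0,0,0.125,1,-0.026,0.017,-0.01,0,0,0.125])

```text
t: 2.25
tool_pos: [0.4203, 0.3294, 0.3302]
eef_rot: [[0.051, 0.999, 0.0], [0.999, -0.051, 0.0], [0.0, 0.0, -1.0]]
contact_force: [0.4, 0.3, 1.0]
opening: 0.0919
```

Emit:
jog_arm(rows=[1,-0.018,0.017,0.005,0.022,-0.03,0.124,1,-0.015,0.02,0.006,0.022,-0.031,0.124,1,-0.013,0.021,0.006,0.022,-0.03,0.123,1,-0.009,0.022,0.005,0.022,-0.03,0.124,1,-0.007,0.024,0.006,0.021,-0.03,0.124,1,-0.003,0.024,0.005,0.022,-0.031,0.123,1,0,0.025,0.004,0.022,-0.03,0.124,1,0.002,0.025,0.004,0.022,-0.03,0.124,1,0.007,0.024,0.003,0.022,-0.031,0.123,1,0.009,0.023,0.002,0.022,-0.03,0.124])

```text
t: 3.5
tool_pos: [0.5833, 0.1467, 0.2737]
eef_rot: [[0.905, 0.267, -0.332], [0.25, -0.964, -0.092], [-0.344, 0.0, -0.939]]
contact_force: [0.1, 0.4, 0.2]
opening: 0.0916
```

```bash
python3 - <<'E'
from h import *
from cell import arm,vision,spot_in
c=meas(arm); print(c[1].round(3)); cm=pickle.load(open(PK,'rb')); print(cm[0]-c[0])
f=vision.grab_frame('wrist'); cv2.imwrite('pics/w1.png',f['img'])
pr=lambda X:(lambda p:p[:2]/p[2])(f['mtx']@(f['R']@np.array(X)+f['t']))
print('grip',pr(P2W(q,(.0446,.11,.207))),'piv',pr(piv),'cap',pr(P2W(q,(-.03,-.12,.16))),[(r['box'],r['confidence']) for r in spot_in('wrist','lever_grip')[:2]])
E
```

```text
t 3.5 p [0.5833 0.1467 0.2737] F [0.1 0.4 0.2] M [ 0.05 -0.21  0.06] op 0.0916 j [-40.  38.  40.  73. -19.  97. -75.]
[[ 0.905  0.267 -0.332]
 [ 0.25  -0.964 -0.092]
 [-0.344  0.    -0.939]]
[-0.00050845  0.00015242  0.00039611]
grip [256.82526504 205.55711774] piv [256.24085869 171.4256464 ] cap [464.21874959 230.22517886] [([231.7, 161.1, 41.4, 60.6], 0.84)]
```

View pics/w1.png

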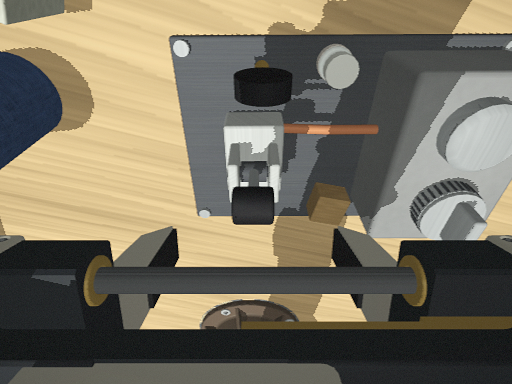

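```bash
python3 - <<'E'
from h import *
from cell import arm,vision
f=vision.grab_frame('wrist'); D['wrist']={k:f[k] for k in('mtx','R','t')}; pickle.dump(D,open('cal.pkl','wb'))
im=f['img'].copy()
print(f['mtx'][0,0])
for X in [(.14,.21,.012),(-.14,.21,.012),(-.03,-.12,.178),(.065,-.12,.139),(.0446,.11,.207),(.0446,.127,.207),(.0446,.093,.207),(-.056,-.12,.178),(-.004,-.12,.178),(.14,-.05,.012)]:
    u=proj('wrist',P2W(q,X)); cv2.circle(im,tuple(int(round(v)) for v in u),1,(0,0,255),-1)
im=cv2.resize(im[20:260,150:],None,fx=2.2,fy=2.2,interpolation=cv2.INTER_CUBIC); cv2.imwrite('pics/w1o.png',im)
E
```

```text
292.73488090600347
```

View pics/w1o.png

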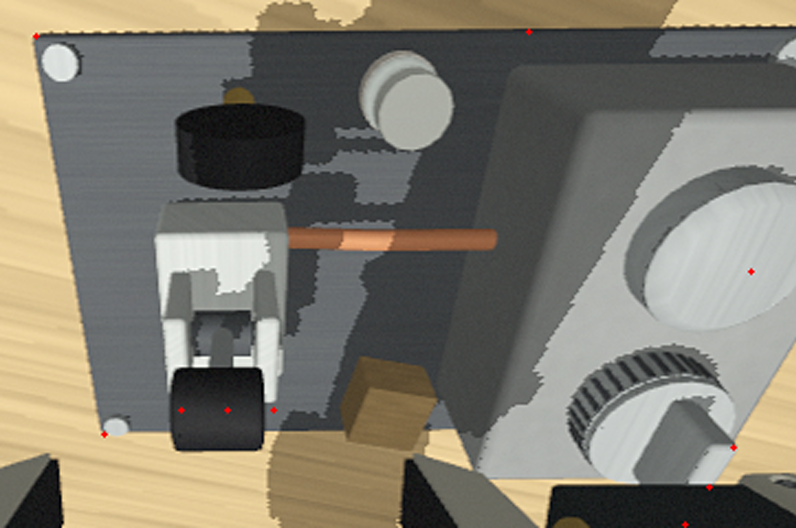

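```bash
python3 - <<'E'
from h import *
im=cv2.imread('pics/w1.png')[160:250,395:512]; im=cv2.resize(im,None,fx=6.5,fy=6.5,interpolation=cv2.INTER_CUBIC)
for x in (-.056,-.004):
  for y in (-.127,-.113):
    for z in (.142,.178):
      u=(proj('wrist',P2W(q,(x,y,z)))-[395,160]+.5)*6.5; cv2.circle(im,tuple(int(v) for v in u),4,(0,0,255) if z>.15 else (255,0,0),-1)
cv2.imwrite('pics/w1c.png',im)
E
```

```text
(no output)
```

View pics/w1c.png

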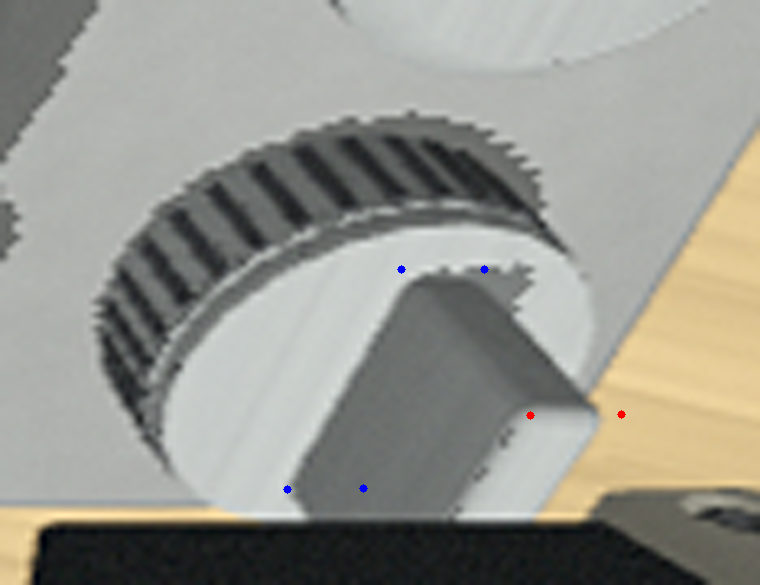

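```bash
python3 - <<'E'
from h import *
q2=q.copy(); q2[:2]+=.002*yp[:2]; np.save('q.npy',q2); print(q2)
E
python3 - <<'E'
from h import *
from cell import arm
c=meas(arm)
t=lever_pose(0,.0)
pickle.dump(plan(c,interp(c,t,10),1),open(PK,'wb'))
E
```

```text
[0.54511693 0.02383196 0.27321644]
t 3.65 p [0.5833 0.1453 0.2732] F [-0.5 -0.   0.5] M [ 0.04 -0.2  -0.09] op 0.0919 j [-40.  38.  40.  73. -19.  96. -75.]
[1, -0.0001, -0.0003, 0.009, 0, 0, 0, 1, 0, -0.0004, 0.0089, 0, 0, -0.001, 1, -0.0001, -0.0003, 0.009, 0, 0, 0, 1, -0.0001, -0.0003, 0.009, 0, 0.001, 0, 1, -0.0001, -0.0004, 0.0089, 0, 0, 0, 1, 0, -0.0003, 0.009, 0, 0, -0.001, 1, -0.0001, -0.0003, 0.0089, 0, 0, 0, 1, -0.0001, -0.0004, 0.009, 0, 0, 0, 1, -0.0001, -0.0003, 0.009, 0, 0, 0, 1, -0.0001, -0.0003, 0.0089, 0, 0, -0.001]
```

Emit:
jog_arm(rows=[1,0,-0.0002,0.009,0,0,0,1,0,-0.0002,0.009,0,0,0,1,0,-0.0002,0.009,0,0,0,1,0,-0.0002,0.009,0,0,0,1,0,-0.0002,0.009,0,0,0,1,0,-0.0002,0.009,0,0,0,1,0,-0.0002,0.009,0,0,0,1,0,-0.0002,0.009,0,0,0,1,0,-0.0002,0.009,0,0,0,1,0,-0.0002,0.009,0,0,0])

```text
t: 4.9
tool_pos: [0.5523, 0.1405, 0.189]
eef_rot: [[0.904, 0.27, -0.33], [0.253, -0.963, -0.092], [-0.343, -0.0, -0.939]]
contact_force: [-0.1, -0.3, -0.7]
opening: 0.0919
```

```bash
python3 - <<'E'
from h import *
from cell import arm,vision
c=meas(arm); t=lever_pose(0); print(t[0]-c[0])
f=vision.grab_frame('wrist'); cv2.imwrite('pics/w2.png',f['img'])
f=vision.grab_frame('scene'); cv2.imwrite('pics/s2.png',cv2.resize(f['img'][140:300,180:360],None,fx=3.7,fy=3.7))
c=meas(arm)
E
```

```text
t 4.9 p [0.5523 0.1405 0.189 ] F [-0.1 -0.3 -0.7] M [ 0.08 -0.25 -0.01] op 0.0919 j [-42.  39.  39.  85. -20.  85. -74.]
[-0.00019605 -0.00044236  0.00029981]
t 5.0 p [0.5517 0.1405 0.1886] F [-0.   0.1  0.2] M [ 0.03 -0.26 -0.03] op 0.0914 j [-42.  39.  39.  85. -20.  85. -74.]
```

View pics/w2.png

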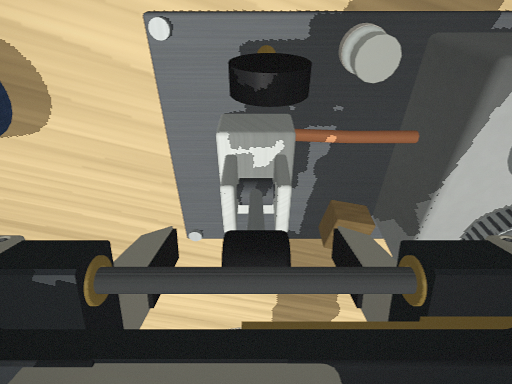

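View pics/s2.png

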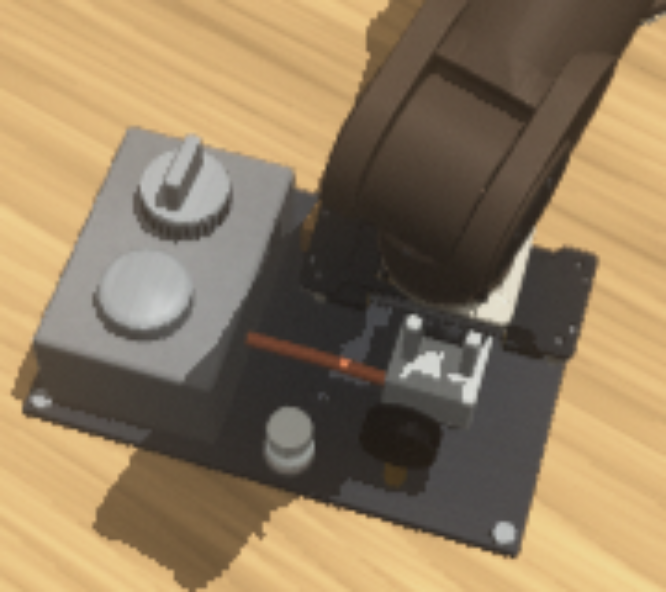

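Emit:
jog_arm(rows=[0,0,0,0,0,0,0,0,0,0,0,0,0,0,0,0,0,0,0,0,0,0,0,0,0,0,0,0,0,0,0,0,0,0,0,0,0,0,0,0,0,0,0,0,0,0,0,0,0,0,0,0,0,0,0,0,0,0,0,0,0,0,0,0,0,0,0,0,0,0], force=35)

```text
t: 6.25
tool_pos: [0.5526, 0.1401, 0.1896]
eef_rot: [[0.905, 0.27, -0.33], [0.253, -0.963, -0.093], [-0.343, 0.0, -0.939]]
contact_force: [1.0, -2.6, -1.4]
opening: 0.0338
```

```bash
python3 - <<'E'
from h import *
from cell import arm
c=meas(arm)
N=20;cur=lever_pose(0)
plan(cur,[lever_pose(.71*k/N) for k in range(1,N+1)],0)
print([lever_pose(t)[0].round(4) for t in (.35,.7,.71)])
E
```

```text
t 6.25 p [0.5526 0.1401 0.1896] F [ 1.  -2.6 -1.4] M [-0.55 -0.47  0.27] op 0.0338 j [-42.  39.  39.  85. -20.  85. -74.]
[0, -0.0039, 0, 0.0001, 0, 0.036, 0, 0, -0.004, 0, 0, 0, 0.035, 0, 0, -0.0039, 0, 0.0001, 0, 0.036, 0, 0, -0.004, 0, 0.0001, 0, 0.035, 0, 0, -0.0039, 0, 0, 0, 0.036, 0, 0, -0.0039, 0, 0.0001, 0, 0.035, 0, 0, -0.004, 0, 0.0001, 0, 0.036, 0, 0, -0.0039, 0, 0.0001, 0, 0.035, 0, 0, -0.004, 0, 0, 0, 0.036, 0, 0, -0.0039, 0, 0.0001, 0, 0.035, 0]
[0, -0.0039, 0, 0.0001, 0, 0.036, 0, 0, -0.004, 0, 0, 0, 0.035, 0, 0, -0.0039, 0, 0.0001, 0, 0.036, 0, 0, -0.004, 0, 0.0001, 0, 0.035, 0, 0, -0.0039, 0, 0, 0, 0.036, 0, 0, -0.0039, 0, 0.0001, 0, 0.035, 0, 0, -0.004, 0, 0.0001, 0, 0.036, 0, 0, -0.0039, 0, 0, 0, 0.035, 0, 0, -0.004, 0, 0.0001, 0, 0.035, 0, 0, -0.0039, 0, 0.0001, 0, 0.036, 0]
[array([0.5154, 0.1298, 0.196 ]), array([0.4788, 0.1195, 0.1893]), array([0.4778, 0.1192, 0.1889])]
```

Gripped (34 mm). Pull.

Emit:
jog_arm(rows=[0,-0.0039,0,0.0001,0,0.036,0,0,-0.004,0,0,0,0.035,0,0,-0.0039,0,0.0001,0,0.036,0,0,-0.004,0,0.0001,0,0.035,0,0,-0.0039,0,0,0,0.036,0,0,-0.0039,0,0.0001,0,0.035,0,0,-0.004,0,0.0001,0,0.036,0,0,-0.0039,0,0.0001,0,0.035,0,0,-0.004,0,0,0,0.036,0,0,-0.0039,0,0.0001,0,0.035,0])

```text
t: 7.5
tool_pos: [0.5156, 0.1297, 0.1965]
eef_rot: [[0.963, 0.269, 0.007], [0.269, -0.963, 0.002], [0.007, 0.0, -1.0]]
contact_force: [3.7, -2.7, -1.6]
opening: 0.0338
```

```bash
python3 - <<'E'
from h import *
from cell import arm
c=meas(arm); print(lever_pose(.355)[0]-c[0])
E
```

```text
t 7.5 p [0.5156 0.1297 0.1965] F [ 3.7 -2.7 -1.6] M [-0.76 -0.21  0.13] op 0.0338 j [-52.  21.  43. 108. -17.  57. -76.]
[-0.00071647 -0.00011719 -0.00047572]
```

Emit:
jog_arm(rows=[0,-0.0039,0,0.0001,0,0.036,0,0,-0.004,0,0,0,0.035,0,0,-0.0039,0,0.0001,0,0.036,0,0,-0.004,0,0.0001,0,0.035,0,0,-0.0039,0,0,0,0.036,0,0,-0.0039,0,0.0001,0,0.035,0,0,-0.004,0,0.0001,0,0.036,0,0,-0.0039,0,0,0,0.035,0,0,-0.004,0,0.0001,0,0.035,0,0,-0.0039,0,0.0001,0,0.036,0])

```text
t: 8.75
tool_pos: [0.479, 0.1195, 0.1898]
eef_rot: [[0.901, 0.269, 0.342], [0.251, -0.963, 0.096], [0.355, -0.001, -0.935]]
contact_force: [7.0, -6.1, -0.4]
opening: 0.0339
```

```bash
python3 - <<'E'
from h import *
from cell import arm
c=meas(arm); print(lever_pose(.71)[0]-c[0]); d=c[0]-piv; print('th est', .35-np.arctan2(d@xp,d[2]))
E
```

```text
t 8.75 p [0.479  0.1195 0.1898] F [ 7.  -6.1 -0.4] M [-1.51 -0.54 -0.43] op 0.0339 j [-65.   4.  46. 131.  -3.  26. -90.]
[-0.00123532 -0.00026881 -0.00095789]
th est 0.696375512070321
```

Emit:
jog_arm(rows=[0,-0.001,0,0,0,0.009,0,0,-0.001,0,0,0,0.009,0,0,-0.001,0,0,0,0.009,0,0,-0.001,0,0,0,0.009,0,0,0,0,0,0,0,0,0,0,0,0,0,0,0,0,0,0,0,0,0,0,0,0,0,0,0,0,0,0,0,0,0,0,0,0,0,0,0,0,0,0,0])

```text
t: 10.0
tool_pos: [0.4786, 0.1193, 0.1901]
eef_rot: [[0.886, 0.269, 0.378], [0.247, -0.963, 0.106], [0.393, -0.0, -0.92]]
contact_force: [20.4, 1.0, -11.3]
opening: 0.034
```

```bash
python3 - <<'E'
from h import *
from cell import arm
c=meas(arm); d=c[0]-piv; print('th est', .35-np.arctan2(d@xp,d[2]), 'tool', .35-np.arctan2(-c[1][:,2]@xp,-c[1][2,2]))
E
```

```text
t 10.0 p [0.4786 0.1193 0.1901] F [ 20.4   1.  -11.3] M [-0.55 -2.04 -0.36] op 0.034 j [-66.   2.  47. 133.  -0.  23. -94.]
th est 0.699425952818992 tool 0.7538417948734148
```

Emit:
jog_arm(rows=[0,0.0021,0,0,0,-0.019,0,0,0.0021,0,0.0001,0,-0.019,0,0,0.0021,0,0,0,-0.019,0,0,0.0021,0,0,0,-0.019,0,0,0.0021,0,0,0,-0.019,0,0,0.0021,0,0,0,-0.019,0,0,0.0021,0,0.0001,0,-0.019,0,0,0.0021,0,0,0,-0.019,0,0,0.0021,0,0,0,-0.019,0,0,0.0021,0,0,0,-0.019,0])

```text
t: 11.25
tool_pos: [0.4968, 0.1244, 0.1951]
eef_rot: [[0.942, 0.269, 0.202], [0.263, -0.963, 0.056], [0.21, 0.0, -0.978]]
contact_force: [12.5, -0.3, -10.5]
opening: 0.034
```

Emit:
jog_arm(rows=[0,0.0021,0,0,0,-0.019,0,0,0.0021,0,0.0001,0,-0.019,0,0,0.0021,0,0,0,-0.019,0,0,0.0021,0,0,0,-0.019,0,0,0.0021,0,0,0,-0.019,0,0,0.0021,0,0,0,-0.019,0,0,0.0021,0,0.0001,0,-0.019,0,0,0.0021,0,0,0,-0.019,0,0,0.0021,0,0,0,-0.019,0,0,0.0021,0,0,0,-0.019,0])

```text
t: 12.5
tool_pos: [0.5164, 0.1299, 0.1968]
eef_rot: [[0.963, 0.269, 0.02], [0.269, -0.963, 0.005], [0.02, 0.001, -1.0]]
contact_force: [9.3, -1.5, -8.3]
opening: 0.0337
```

```bash
python3 - <<'E'
from h import *
from cell import arm
c=meas(arm); d=c[0]-piv; print('r',np.hypot(d@xp,d[2]),'lat',d@yp,'th est', .35-np.arctan2(d@xp,d[2]), 'tool', .35-np.arctan2(-c[1][:,2]@xp,-c[1][2,2]))
E
```

```text
t 12.5 p [0.5164 0.1299 0.1968] F [ 9.3 -1.5 -8.3] M [-0.29 -2.18  0.01] op 0.0337 j [-53.  20.  43. 109. -17.  56. -76.]
r 0.11178731300573559 lat -0.00010130232941385524 th est 0.3414488896810315 tool 0.3701741883346175
```

Emit:
jog_arm(rows=[0,0.0021,0,0,0,-0.019,0,0,0.0021,0,0.0001,0,-0.019,0,0,0.0021,0,0,0,-0.019,0,0,0.0021,0,0,0,-0.019,0,0,0.0021,0,0,0,-0.019,0,0,0.0021,0,0,0,-0.019,0,0,0.0021,0,0.0001,0,-0.019,0,0,0.0021,0,0,0,-0.019,0,0,0.0021,0,0,0,-0.019,0,0,0.0021,0,0,0,-0.019,0])

```text
t: 13.75
tool_pos: [0.5362, 0.1355, 0.1947]
eef_rot: [[0.949, 0.27, -0.163], [0.266, -0.963, -0.047], [-0.17, 0.001, -0.986]]
contact_force: [7.9, -2.4, -5.7]
opening: 0.034
```

```bash
python3 - <<'E'
from h import *
from cell import arm
c=meas(arm); d=c[0]-piv; print('r',np.hypot(d@xp,d[2]),'lat',d@yp,'th est', .35-np.arctan2(d@xp,d[2]), 'tool', .35-np.arctan2(-c[1][:,2]@xp,-c[1][2,2]))
E
```

```text
t 13.75 p [0.5362 0.1355 0.1947] F [ 7.9 -2.4 -5.7] M [-0.25 -2.25  0.19] op 0.034 j [-47.  30.  42.  97. -19.  71. -74.]
r 0.11178554918134781 lat -9.491615679964403e-05 th est 0.1564224601771255 tool 0.17954783194341054
```

Emit:
jog_arm(rows=[0,0.0019,0,0,0,-0.019,0,0,0.0019,0,0.0001,0,-0.019,0,0,0.0019,0,0,0,-0.019,0,0,0.0019,0,0,0,-0.019,0,0,0.0019,0,0,0,-0.019,0,0,0.0019,0,0,0,-0.019,0,0,0.0018,0,0.0001,0,-0.019,0,0,0.0018,0,0,0,-0.019,0,0,0.0015,0,0,0,-0.015,0,0,0.0015,0,0,0,-0.012,0])

```text
t: 15.0
tool_pos: [0.5523, 0.14, 0.19]
eef_rot: [[0.904, 0.27, -0.331], [0.253, -0.963, -0.093], [-0.343, 0.001, -0.939]]
contact_force: [2.1, -2.7, 3.4]
opening: 0.0345
```

```bash
python3 - <<'E'
from h import *
from cell import arm
c=meas(arm); d=c[0]-piv; print('r',np.hypot(d@xp,d[2]),'lat',d@yp,'th est', .35-np.arctan2(d@xp,d[2]), 'tool', .35-np.arctan2(-c[1][:,2]@xp,-c[1][2,2]))
E
```

```text
t 15.0 p [0.5523 0.14   0.19  ] F [ 2.1 -2.7  3.4] M [-0.44 -0.88  0.26] op 0.0345 j [-42.  39.  40.  85. -20.  85. -74.]
r 0.11173473216321314 lat -6.983666621653353e-05 th est 0.0008673145722004616 tool -0.0005792768821001881
```

Emit:
jog_arm(rows=[0,0.001,0,0,0,-0.005,0,0,0.001,0,0,0,-0.004,0,0,0,0,0,0,0,0,0,0,0,0,0,0,0,0,0,0,0,0,0,0,0,0,0,0,0,0,0,0,0,0,0,0,0,0,0,0,0,0,0,0,0,0,0,0,0,0,0,0,0,0,0,0,0,0,0])

```text
t: 16.25
tool_pos: [0.5523, 0.14, 0.1899]
eef_rot: [[0.9, 0.269, -0.341], [0.252, -0.963, -0.095], [-0.354, -0.0, -0.935]]
contact_force: [-0.4, -3.4, 6.7]
opening: 0.034
```

```bash
python3 - <<'E'
from h import *
from cell import arm
c=meas(arm); d=c[0]-piv; print('r',np.hypot(d@xp,d[2]),'lat',d@yp,'th est', .35-np.arctan2(d@xp,d[2]), 'tool', .35-np.arctan2(-c[1][:,2]@xp,-c[1][2,2]))
E
```

```text
t 16.25 p [0.5523 0.14   0.1899] F [-0.4 -3.4  6.7] M [-0.78 -0.19  0.35] op 0.034 j [-42.  39.  40.  85. -20.  86. -74.]
r 0.11169979818781335 lat -5.335813985385407e-05 th est -5.96631546310733e-05 tool -0.012358353441098868
```

Emit:
jog_arm(rows=[1,0,0,0,0,0,0,1,0,0,0,0,0,0,1,0,0,0,0,0,0,1,0,0,0,0,0,0,1,0,0,0,0,0,0,1,0,0,0,0,0,0,1,0,0,-0.01,0,0,0,1,0,0,-0.02,0,0,0,1,0,0,-0.03,0,0,0,1,0,0,-0.03,0,0,0])

```text
t: 17.5
tool_pos: [0.5837, 0.1492, 0.2749]
eef_rot: [[0.901, 0.27, -0.341], [0.252, -0.963, -0.095], [-0.354, -0.0, -0.935]]
contact_force: [0.7, -0.0, -0.3]
opening: 0.0918
```

```bash
python3 - <<'E'
from h import *
from cell import arm,vision
f=vision.grab_frame('wrist'); cv2.imwrite('pics/w3.png',f['img'])
c=meas(arm)
cap=P2W(q,(-.03,-.12,.16)); print(cap)
t=down_pose([cap[0],cap[1],.24])
pickle.dump(plan(c,interp(c,t,10),1,3,3),open(PK,'wb'))
E
```

```text
t 17.55 p [0.5857 0.1494 0.2783] F [-0.8  0.9  3.7] M [ 0.05 -0.2  -0.05] op 0.0919 j [-40.  39.  41.  72. -19.  98. -75.]
[ 0.54860929 -0.0998119   0.16      ]
[1, -0.008, 0.023, 0.007, 0, 0.036, 0, 1, -0.009, 0.023, 0.007, 0, 0.035, 0, 1, -0.009, 0.023, 0.007, 0, 0.036, 0, 1, -0.009, 0.023, 0.006, 0, 0.036, 0, 1, -0.009, 0.023, 0.006, 0, 0.035, 0, 1, -0.009, 0.023, 0.005, 0, 0.036, 0, 1, -0.01, 0.023, 0.006, 0, 0.036, 0, 1, -0.01, 0.023, 0.005, 0, 0.035, 0, 1, -0.01, 0.023, 0.004, 0, 0.036, 0, 1, -0.01, 0.023, 0.004, 0, 0.036, 0]
```

View pics/w3.png

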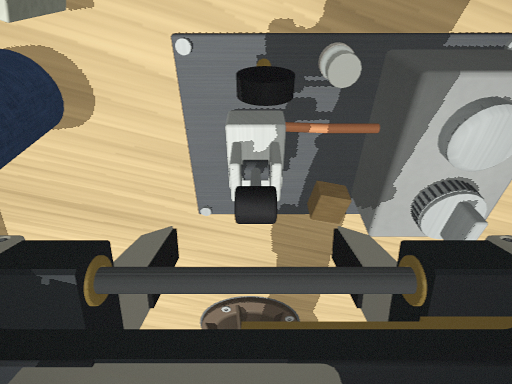

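Emit:
jog_arm(rows=[1,-0.008,0.023,0.007,0,0.036,0,1,-0.009,0.023,0.007,0,0.035,0,1,-0.009,0.023,0.007,0,0.036,0,1,-0.009,0.023,0.006,0,0.036,0,1,-0.009,0.023,0.006,0,0.035,0,1,-0.009,0.023,0.005,0,0.036,0,1,-0.01,0.023,0.006,0,0.036,0,1,-0.01,0.023,0.005,0,0.035,0,1,-0.01,0.023,0.004,0,0.036,0,1,-0.01,0.023,0.004,0,0.036,0])

```text
t: 18.8
tool_pos: [0.5461, -0.1012, 0.2365]
eef_rot: [[0.963, 0.27, -0.003], [0.27, -0.963, -0.001], [-0.003, -0.0, -1.0]]
contact_force: [0.0, -0.6, 0.2]
opening: 0.0917
```

```bash
python3 - <<'E'
from h import *
from cell import arm,vision
f=vision.grab_frame('wrist'); im=f['img'].copy()
c=meas(arm); print(c[1].round(3))
D['wrist']=f
for x in (-.056,-.004):
  for y in (-.127,-.113):
    for z in (.142,.178):
      u=proj('wrist',P2W(q,(x,y,z))); print(x,y,z,u.round(1)); cv2.circle(im,tuple(int(round(v)) for v in u),2,(0,0,255) if z>.15 else (255,0,0),-1)
cv2.imwrite('pics/w4.png',cv2.resize(im,None,fx=1.5,fy=1.5))
cap=P2W(q,(-.03,-.12,.16))
plan(c,interp(c,down_pose([cap[0],cap[1],.147]),10),1)
E
```

```text
t 18.85 p [ 0.5444 -0.1058  0.2365] F [-3.3 -4.  -0.6] M [-0.39  0.29 -0.03] op 0.0918 j [-27.  21.  45. 102. -16.  64. -52.]
[[ 0.964  0.264 -0.002]
 [ 0.264 -0.964 -0.002]
 [-0.002  0.002 -1.   ]]
-0.056 -0.127 0.142 [263.4 219.9]
-0.056 -0.127 0.178 [264.6 236.7]
-0.056 -0.113 0.142 [248.2 219.9]
-0.056 -0.113 0.178 [247.3 236.7]
-0.004 -0.127 0.142 [263.8 164.5]
-0.004 -0.127 0.178 [265.2 173.9]
-0.004 -0.113 0.142 [247.8 164.5]
-0.004 -0.113 0.178 [246.7 173.9]
[1, 0.0006, -0.0005, 0.009, 0, 0, -0.001, 1, 0.0006, -0.0005, 0.0089, 0, 0, 0, 1, 0.0006, -0.0004, 0.009, 0, 0.001, -0.001, 1, 0.0005, -0.0005, 0.0089, 0.001, 0, 0, 1, 0.0006, -0.0005, 0.009, 0, 0, -0.001, 1, 0.0006, -0.0004, 0.0089, 0, 0, 0, 1, 0.0006, -0.0005, 0.009, 0, 0.001, -0.001, 1, 0.0005, -0.0005, 0.0089, 0, 0, -0.001, 1, 0.0006, -0.0004, 0.009, 0, 0, 0, 1, 0.0006, -0.0005, 0.0089, 0.001, 0, -0.001]
```

View pics/w4.png

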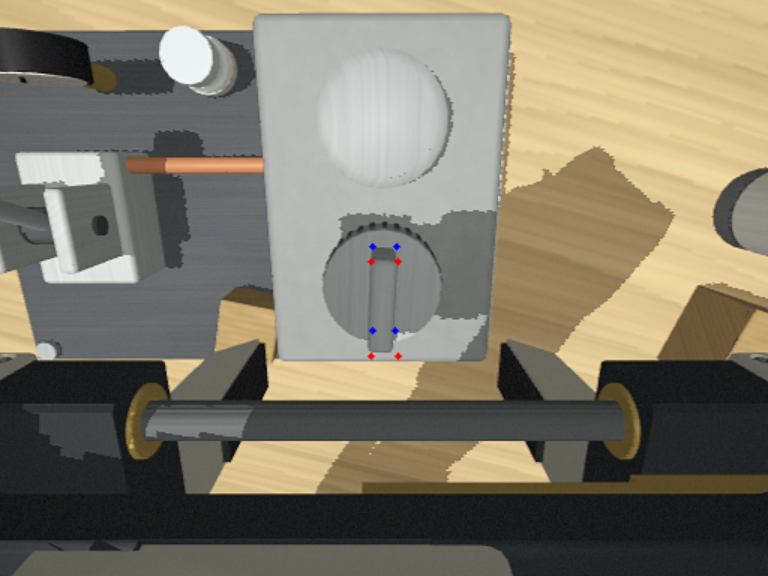

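```bash
python3 - <<'E'
from h import *
from cell import arm,vision
for i in range(3):
  vision.grab_frame('wrist')
f=vision.grab_frame('wrist'); im=f['img'].copy()
c=meas(arm); print(pickle.load(open(PK,'rb'))[0])
D['wrist']=f
for z in (.142,.178):
  for x in (-.056,-.004):
   for y in (-.127,-.113):
      u=proj('wrist',P2W(q,(x,y,z))); cv2.circle(im,tuple(int(round(v)) for v in u),1,(0,0,255) if z>.15 else (255,0,0),-1)
cv2.imwrite('pics/w5.png',cv2.resize(im[130:250,160:350],None,fx=4,fy=4))
E
```

```text
t 19.05 p [ 0.5464 -0.0995  0.2362] F [ 0.8  1.  -0.6] M [-0.03  0.17  0.02] op 0.0916 j [-28.  21.  44. 102. -16.  64. -52.]
[ 0.54873786 -0.09991645  0.24039687]
```

View pics/w5.png

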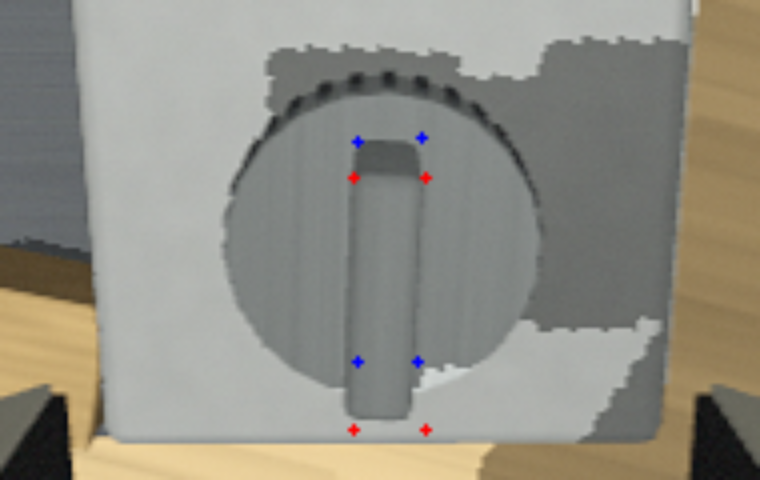

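Emit:
jog_arm(rows=[1,0.0005,0,0.008,0,0,0,1,0.0005,0,0.01,0,0,0,1,0.0005,0,0.01,0,0,0,1,0.0005,0,0.01,0,0,0,1,0.0005,0,0.01,0,0,0,1,0,0,0.01,0,0,0,1,0,0,0.01,0,0,0,1,0,0,0.01,0,0,0,1,0,0,0.008,0,0,0,1,0,0,0.003,0,0,0])

```text
t: 20.3
tool_pos: [0.5478, -0.0996, 0.1462]
eef_rot: [[0.963, 0.27, -0.006], [0.27, -0.963, -0.001], [-0.006, -0.0, -1.0]]
contact_force: [-0.4, -0.8, -0.2]
opening: 0.0917
```

```bash
python3 - <<'E'
from h import *
from cell import arm,vision
for i in range(1):
  vision.grab_frame('wrist')
f=vision.grab_frame('wrist'); im=f['img'].copy()
c=meas(arm);print(c[1].round(3))
cv2.imwrite('pics/w6.png',im)
E
```

```text
t 20.4 p [ 0.5479 -0.0996  0.1466] F [-0.5 -0.7  1.1] M [-0.08  0.13 -0.01] op 0.0919 j [-24.  27.  41. 108. -22.  54. -48.]
[[ 0.963  0.27  -0.005]
 [ 0.27  -0.963 -0.001]
 [-0.005 -0.    -1.   ]]
```

View pics/w6.png

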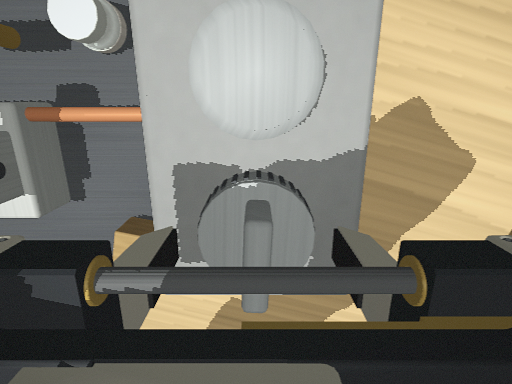

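Emit:
jog_arm(rows=[0,0,0,0,0,0,0,0,0,0,0,0,0,0,0,0,0,0,0,0,0,0,0,0,0,0,0,0,0,0,0,0,0,0,0,0,0,0,0,0,0,0,0,0,0,0,0,0,0,0,0,0,0,0,0,0,0,0,0,0,0,0,0,0,0,0,0,0,0,0], force=40)

```text
t: 21.65
tool_pos: [0.5481, -0.0997, 0.1469]
eef_rot: [[0.963, 0.27, -0.005], [0.27, -0.963, -0.001], [-0.005, -0.0, -1.0]]
contact_force: [-0.4, -1.4, 0.4]
opening: 0.0134
```

```bash
python3 - <<'E'
from h import *
from cell import arm
meas(arm)
E
```

```text
t 21.65 p [ 0.5481 -0.0997  0.1469] F [-0.4 -1.4  0.4] M [-0.22  0.12  0.01] op 0.0134 j [-24.  27.  41. 107. -22.  54. -48.]
```

Emit:
jog_arm(rows=[0,0,0,-0.0001,0,0,-0.04,0,0,0,-0.0001,0,0,-0.04,0,0,0,-0.0001,0,0,-0.04,0,0,0,-0.0001,0,0,-0.04,0,0,0,-0.0001,0,0,-0.04,0,0,0,-0.0001,0,0,-0.04,0,0,0,-0.0001,0,0,-0.04,0,0,0,0,0,0,-0.02,0,0,0,0,0,0,0,0,0,0,0,0,0,0])

```text
t: 22.9
tool_pos: [0.5478, -0.1001, 0.1473]
eef_rot: [[0.84, 0.542, -0.005], [0.542, -0.84, -0.002], [-0.005, -0.002, -1.0]]
contact_force: [3.0, -3.8, -10.4]
opening: 0.015
```

```bash
python3 - <<'E'
from h import *
from cell import arm
c=meas(arm); print('yaw', Ro.from_matrix(c[1]@down_pose([0,0,0])[1].T).as_rotvec())
E
```

```text
t 22.9 p [ 0.5478 -0.1001  0.1473] F [  3.   -3.8 -10.4] M [-1.04 -0.52 -1.26] op 0.015 j [-21.  26.  36. 107. -19.  53. -33.]
yaw [-0.0007067   0.005537    0.29971027]
```

```bash
python3 - <<'E'
from h import *
from cell import arm,vision
f=vision.grab_frame('wrist'); cv2.imwrite('pics/w7.png',f['img'])
E
```

```text
(no output)
```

View pics/w7.png

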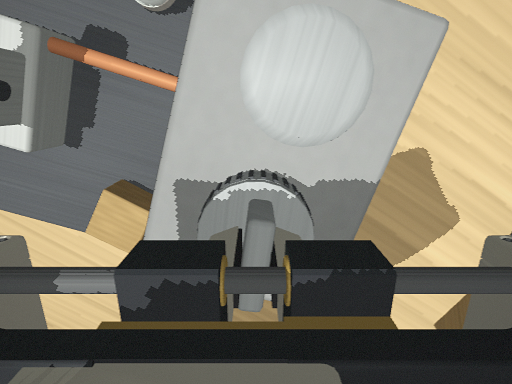

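Emit:
jog_arm(rows=[0,0,0,0,0,0,0.055,0,0,0,0,0,0,0.055,0,0,0,0,0,0,0.055,0,0,0,0,0,0,0.055,0,0,0,0,0,0,0.055,0,0,0,0,0,0,0.055,0,0,0,0,0,0,0.055,0,0,0,0,0,0,0.055,0,0,0,0,0,0,0.055,0,0,0,0,0,0,0.055])

```text
t: 24.2
tool_pos: [0.548, -0.0987, 0.1478]
eef_rot: [[1.0, 0.025, -0.005], [0.025, -1.0, 0.0], [-0.005, -0.0, -1.0]]
contact_force: [-1.0, -0.8, -0.9]
opening: 0.0139
```

```bash
python3 - <<'E'
from h import *
from cell import arm
c=meas(arm); print('yaw', Ro.from_matrix(c[1]@down_pose([0,0,0])[1].T).as_rotvec())
E
```

```text
t 24.2 p [ 0.548  -0.0987  0.1478] F [-1.  -0.8 -0.9] M [-0.18  0.08  0.  ] op 0.0139 j [-27.  28.  45. 108. -24.  54. -59.]
yaw [-0.00064768  0.0053156  -0.24858804]
```

Emit:
jog_arm(rows=[0,0,0,-0.0001,0,0,0.04,0,0,0,-0.0001,0,0,0.04,0,0,0,-0.0001,0,0,0.04,0,0,0,-0.0002,0,0,0.04,0,0,0,-0.0001,0,0,0.04,0,0,0,-0.0001,0,0,0.04,0,0,0,-0.0002,0,0,0.04,0,0,0,-0.0001,0,0,0.04,0,0,0,-0.0002,0,0,0.04,0,0,0,-0.0002,0,0,0.04])

```text
t: 25.45
tool_pos: [0.5481, -0.0995, 0.1496]
eef_rot: [[0.929, -0.37, -0.005], [-0.37, -0.929, -0.001], [-0.004, 0.002, -1.0]]
contact_force: [-3.0, 0.5, 9.2]
opening: 0.0138
```

```bash
python3 - <<'E'
from h import *
from cell import arm
c=meas(arm); print('yaw', Ro.from_matrix(c[1]@down_pose([0,0,0])[1].T).as_rotvec())
E
```

```text
t 25.45 p [ 0.5481 -0.0995  0.1496] F [-3.   0.5  9.2] M [0.17 0.97 0.38] op 0.0138 j [-31.  30.  51. 108. -28.  56. -78.]
yaw [-0.00210319  0.00423193 -0.65182125]
```

Emit:
jog_arm(rows=[0,0,0,-0.0003,0,0,0.04,0,0,0,-0.0003,0,0,0.04,0,0,0,-0.0003,0,0,0.04,0,0,0,-0.0003,0,0,0.04,0,0,0,-0.0003,0,0,0.04,0,0,0,-0.0003,0,0,0.04,0,0,0,-0.0002,0,0,0.04,0,0,0,-0.0002,0,0,0.04,0,0,0,-0.0002,0,0,0.04,0,0,0,-0.0002,0,0,0.03])

```text
t: 26.7
tool_pos: [0.548, -0.0996, 0.1515]
eef_rot: [[0.719, -0.695, -0.005], [-0.695, -0.719, -0.001], [-0.003, 0.004, -1.0]]
contact_force: [-0.3, 0.5, -1.9]
opening: 0.0136
```

```bash
python3 - <<'E'
from h import *
from cell import arm,vision
f=vision.grab_frame('wrist'); cv2.imwrite('pics/w8.png',f['img'])
c=meas(arm); print('yaw', Ro.from_matrix(c[1]@down_pose([0,0,0])[1].T).as_rotvec())
E
```

```text
t 26.75 p [ 0.548  -0.0996  0.1514] F [ 0.8 -0.6 -2.3] M [0.05 0.15 0.01] op 0.0137 j [-34.  33.  58. 108. -32.  58. -96.]
yaw [-0.00377028  0.00397278 -1.04334921]
```

View pics/w8.png

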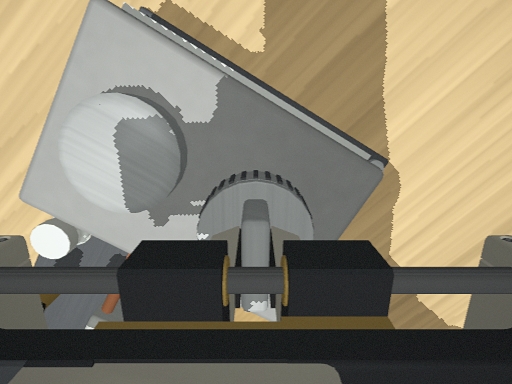

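Emit:
jog_arm(rows=[0,0,0,-0.001,0,0,0,0,0,0,-0.001,0,0,0,0,0,0,-0.002,0,0,0,0,0,0,-0.002,0,0,0,0,0,0,-0.002,0,0,0,0,0,0,-0.002,0,0,0,0,0,0,-0.002,0,0,0,0,0,0,-0.002,0,0,0,0,0,0,-0.002,0,0,0,0,0,0,-0.002,0,0,0])

```text
t: 28.0
tool_pos: [0.5481, -0.0996, 0.1697]
eef_rot: [[0.72, -0.694, -0.005], [-0.694, -0.72, -0.001], [-0.003, 0.004, -1.0]]
contact_force: [0.7, -0.1, -1.1]
opening: 0.0135
```

```bash
python3 - <<'E'
from h import *
from cell import arm
c=meas(arm); print('yaw', Ro.from_matrix(c[1]@down_pose([0,0,0])[1].T).as_rotvec())
E
```

```text
t 28.0 p [ 0.5481 -0.0996  0.1697] F [ 0.7 -0.1 -1.1] M [ 0.05  0.2  -0.01] op 0.0135 j [-35.  32.  59. 107. -31.  60. -97.]
yaw [-0.00357248  0.00395861 -1.04005531]
```

Emit:
jog_arm(rows=[0,0,0,-0.006,0,0,0,0,0,0,-0.009,0,0,0,0,0,0,-0.009,0,0,0,0,0,0,-0.009,0,0,0,0,0,0,-0.009,0,0,0,0,0,0,-0.009,0,0,0,0,0,0,-0.008,0,0,0,0,0,0,-0.006,0,0,0,0,0,0,-0.003,0,0,0,0,0,0,0,0,0,0])

```text
t: 29.25
tool_pos: [0.5485, -0.0995, 0.2376]
eef_rot: [[0.72, -0.694, -0.005], [-0.694, -0.72, -0.001], [-0.003, 0.004, -1.0]]
contact_force: [-0.9, 0.1, -1.8]
opening: 0.0138
```

```bash
python3 - <<'E'
from h import *
from cell import arm,vision
f=vision.grab_frame('wrist'); cv2.imwrite('pics/w9.png',f['img'])
f=vision.grab_frame('scene'); cv2.imwrite('pics/s9.png',cv2.resize(f['img'][130:310,140:400],None,fx=3,fy=3))
c=meas(arm)
E
```

```text
t 29.35 p [ 0.5483 -0.0994  0.2373] F [ 0.6  0.4 -2.1] M [0.02 0.14 0.04] op 0.0135 j [ -38.   28.   63.  102.  -26.   67. -101.]
```

View pics/w9.png

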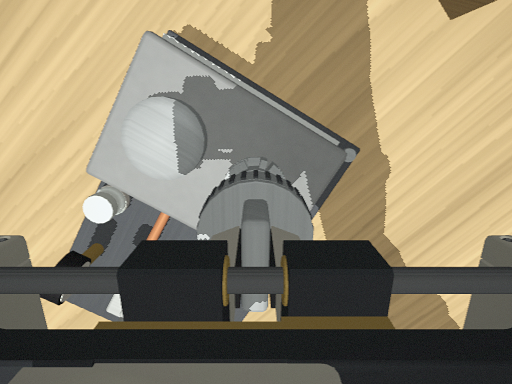

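View pics/s9.png

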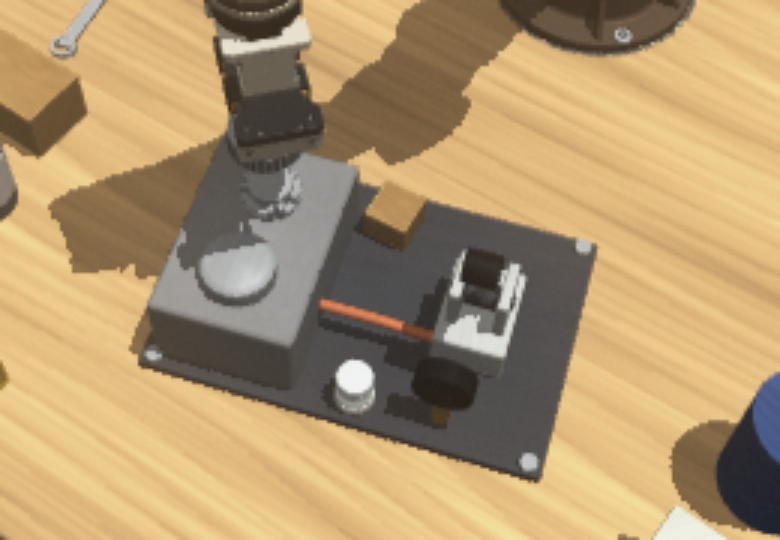

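The wrist view shows the cap upright in the jaws at about (256, 215), with the neck bare below it. The scene view shows the lever at rest, and the small carton and jar where they were. The cap is about 90 mm above its seat, so I'm handing in.

```bash
python3 - <<'E'
from cell import arm
print(arm.close_job())
E
```

```text
the job is handed in; nothing more can be done
None
```

The job is done and handed in at about 29 s of the 64 s allowed, with the cap still held in the gripper.

- **Relief lever:** I gripped the drum and pulled it through the full stroke. At about 0.70 rad it met the stop, with roughly 20 N opposing the pull. I then eased it back over about 5 s until it met the rest stop, pushed about 2 mm further without movement, and only then let go. The pictures afterwards show it at rest.
- **Filler cap:** Anticlockwise met a hard stop before 0.3 rad, with a moment of about 1.3 N m and a slight twist of the wing in the jaws. Clockwise ran freely, so the thread is left-handed. I turned it about 1.04 rad and lifted it straight up.
- **Last checks:** The cap is about 90 mm above its seated height and upright to within about 0.3°. The jaws are on the wing, with the opening reading 13.5 mm against its 14 mm thickness. The force reading of about 2 N is close to the cap's weight.
- **Loose things:** The pump, small carton and jar look unmoved. I did not re-measure the other bystanders at the end.

The positions measured from the overhead and wrist cameras differed by about 2–3 mm. I shifted the pump position 2 mm to suit and centred both grasps by the wrist picture. No check failed.

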